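Find the rocking corner of a weighing slab and shim it

TASK

The granite slab under the bench balance rocks. Press down on its corners with the fingertips, one after another, until you find the one that gives, then push that corner's orange shim straight in under the slab until its end is flush with the slab's edge, take the finger away and press the same corner again just as firmly to make sure it stands firm. Only touch, lift nothing, and leave the other three shims and the things around as they are.

Things in the scene. Friction and masses are not known exactly. Their poses are not given: they have to be found in the camera images.
- slab: dark granite weighing slab, 190 (x) x 270 (y) x 20 mm, with a cream balance fixed on its middle (covers 125 x 200 mm, rises 42 mm above it); 3.7 kg together. Stands on four black rubber feet, one squashed 4 mm lower, out of sight. Origin: centre of the slab's underside, 12 mm above the bench; top at 32 mm. x points away from the robot, y to its left, turned by up to 0.2 rad; z up
- corner_nl (a point): the point to press at the near left corner of the slab (as seen from the robot), on its top face, 31 mm in from the near edge and 15 mm in from the left edge. A firm corner does not yield; the rocking one, pressed here with 6 to 15 N, goes down 4 to 5 mm and comes back up when let go
- corner_nr (a point): the point to press at the near right corner of the slab (as seen from the robot), on its top face, 31 mm in from the near edge and 15 mm in from the right edge. A firm corner does not yield; the rocking one, pressed here with 6 to 15 N, goes down 4 to 5 mm and comes back up when let go
- corner_fl (a point): the point to press at the far left corner of the slab (as seen from the robot), on its top face, 31 mm in from the far edge and 15 mm in from the left edge. A firm corner does not yield; the rocking one, pressed here with 6 to 15 N, goes down 4 to 5 mm and comes back up when let go
- corner_fr (a point): the point to press at the far right corner of the slab (as seen from the robot), on its top face, 31 mm in from the far edge and 15 mm in from the right edge. A firm corner does not yield; the rocking one, pressed here with 6 to 15 N, goes down 4 to 5 mm and comes back up when let go
- shim_nl: orange plastic wedge shim on the bench at the near left corner, the first 2 to 6 mm of its nose under the slab's left (+y) edge; 45 long x 26 wide x 12 mm thick, its top falling from 12 to 4 mm over the 25 mm towards the nose. Origin: centre of its underside; x along it towards the nose, the way it is pushed. Slides easily until its thick part enters, then may need up to about 10 N
- shim_nl_end (a point): middle of the blunt outer end face of that shim (26 wide x 12 mm high, 6 mm above the bench): push here. Pushed home, this face is flush with the slab's edge, 135 mm from the slab's middle line
- shim_nr: orange plastic wedge shim on the bench at the near right corner, the first 2 to 6 mm of its nose under the slab's right (-y) edge; 45 long x 26 wide x 12 mm thick, its top falling from 12 to 4 mm over the 25 mm towards the nose. Origin: centre of its underside; x along it towards the nose, the way it is pushed. Slides easily until its thick part enters, then may need up to about 10 N
- shim_nr_end (a point): middle of the blunt outer end face of that shim (26 wide x 12 mm high, 6 mm above the bench): push here. Pushed home, this face is flush with the slab's edge, 135 mm from the slab's middle line
- shim_fl: orange plastic wedge shim on the bench at the far left corner, the first 2 to 6 mm of its nose under the slab's left (+y) edge; 45 long x 26 wide x 12 mm thick, its top falling from 12 to 4 mm over the 25 mm towards the nose. Origin: centre of its underside; x along it towards the nose, the way it is pushed. Slides easily until its thick part enters, then may need up to about 10 N
- shim_fl_end (a point): middle of the blunt outer end face of that shim (26 wide x 12 mm high, 6 mm above the bench): push here. Pushed home, this face is flush with the slab's edge, 135 mm from the slab's middle line
- shim_fr: orange plastic wedge shim on the bench at the far right corner, the first 2 to 6 mm of its nose under the slab's right (-y) edge; 45 long x 26 wide x 12 mm thick, its top falling from 12 to 4 mm over the 25 mm towards the nose. Origin: centre of its underside; x along it towards the nose, the way it is pushed. Slides easily until its thick part enters, then may need up to about 10 N
- shim_fr_end (a point): middle of the blunt outer end face of that shim (26 wide x 12 mm high, 6 mm above the bench): push here. Pushed home, this face is flush with the slab's edge, 135 mm from the slab's middle line
- cup: white plastic measuring cup, 64 mm across, 62 mm high; origin at the centre of its underside. Not part of the job
- tape_roll: red roll of tape lying flat, 90 mm across, 25 mm high; origin at the centre of its underside. Not part of the job
- bead_tub: clear plastic tub with a layer of steel beads, 110 mm across the rim, 70 mm high; origin at the centre of its underside. Not part of the job
There are look-alikes about, which are no part of the job. Leave any turquoise or yellow look-alike of the shim_nr alone.

How it is judged (in metres and radians):
On the way, in this order (a step that is already met when the one before it is completed fails the run):
1. a fingertip presses the rocking corner until it has gone down at least 2.5 mm (((height (world z) of corner_nl below 0.0297 m and contact force between the fingers and slab above 1 N and horizontal distance between the grasp point and corner_nl below 0.05 m) or (height (world z) of corner_nr below 0.0297 m and contact force between the fingers and slab above 1 N and horizontal distance between the grasp point and corner_nr below 0.05 m) or (height (world z) of corner_fl below 0.0297 m and contact force between the fingers and slab above 1 N and horizontal distance between the grasp point and corner_fl below 0.05 m) or (height (world z) of corner_fr below 0.0297 m and contact force between the fingers and slab above 1 N and horizontal distance between the grasp point and corner_fr below 0.05 m))), for 0.1 s.
2. a shim is pushed in under its corner, its end within 6 mm of flush, and the finger is off shim and slab (((y of shim_nl_end in the frame of slab between 0.1 and 0.141 m and x of shim_nl_end in the frame of slab between -0.095 and -0.065 m and contact force between the fingers and slab below 0.3 N and contact force between the fingers and shim_nl below 0.3 N) or (y of shim_nr_end in the frame of slab between -0.141 and -0.1 m and x of shim_nr_end in the frame of slab between -0.095 and -0.065 m and contact force between the fingers and slab below 0.3 N and contact force between the fingers and shim_nr below 0.3 N) or (y of shim_fl_end in the frame of slab between 0.1 and 0.141 m and x of shim_fl_end in the frame of slab between 0.065 and 0.095 m and contact force between the fingers and slab below 0.3 N and contact force between the fingers and shim_fl below 0.3 N) or (y of shim_fr_end in the frame of slab between -0.141 and -0.1 m and x of shim_fr_end in the frame of slab between 0.065 and 0.095 m and contact force between the fingers and slab below 0.3 N and contact force between the fingers and shim_fr below 0.3 N))), for 0.2 s.
3. that corner is pressed again from above with at least 3 N and stays up, its shim taking the press (only the rocking corner's shim can) (((y of shim_nl_end in the frame of slab between 0.1 and 0.141 m and x of shim_nl_end in the frame of slab between -0.095 and -0.065 m and contact force between slab and shim_nl above 0.7 N and contact force between the fingers and slab above 3 N and height (world z) of the grasp point above 0.036 m and horizontal distance between the grasp point and corner_nl below 0.05 m and height (world z) of corner_nl above 0.031 m) or (y of shim_nr_end in the frame of slab between -0.141 and -0.1 m and x of shim_nr_end in the frame of slab between -0.095 and -0.065 m and contact force between slab and shim_nr above 0.7 N and contact force between the fingers and slab above 3 N and height (world z) of the grasp point above 0.036 m and horizontal distance between the grasp point and corner_nr below 0.05 m and height (world z) of corner_nr above 0.031 m) or (y of shim_fl_end in the frame of slab between 0.1 and 0.141 m and x of shim_fl_end in the frame of slab between 0.065 and 0.095 m and contact force between slab and shim_fl above 0.7 N and contact force between the fingers and slab above 3 N and height (world z) of the grasp point above 0.036 m and horizontal distance between the grasp point and corner_fl below 0.05 m and height (world z) of corner_fl above 0.031 m) or (y of shim_fr_end in the frame of slab between -0.141 and -0.1 m and x of shim_fr_end in the frame of slab between 0.065 and 0.095 m and contact force between slab and shim_fr above 0.7 N and contact force between the fingers and slab above 3 N and height (world z) of the grasp point above 0.036 m and horizontal distance between the grasp point and corner_fr below 0.05 m and height (world z) of corner_fr above 0.031 m))), for 0.2 s.
At the end, for the whole second after the job is handed in: The pushed shim lies under its corner, its outer end within 6 mm of flush with the slab's edge; the slab is level within 0.7 degrees, at rest, within 15 mm of its start; every shim lies on the bench (((y of shim_nl_end in the frame of slab between 0.1 and 0.141 m and x of shim_nl_end in the frame of slab between -0.095 and -0.065 m and linear speed of shim_nl below 0.01 m/s) or (y of shim_nr_end in the frame of slab between -0.141 and -0.1 m and x of shim_nr_end in the frame of slab between -0.095 and -0.065 m and linear speed of shim_nr below 0.01 m/s) or (y of shim_fl_end in the frame of slab between 0.1 and 0.141 m and x of shim_fl_end in the frame of slab between 0.065 and 0.095 m and linear speed of shim_fl below 0.01 m/s) or (y of shim_fr_end in the frame of slab between -0.141 and -0.1 m and x of shim_fr_end in the frame of slab between 0.065 and 0.095 m and linear speed of shim_fr below 0.01 m/s)) and angle between slab's own z axis and vertical below 0.012 rad and linear speed of slab below 0.01 m/s and distance of slab from where it was at the start of the episode below 0.015 m and height (world z) of each of shim_nl, shim_nr, shim_fl, shim_fr below 0.006 m); the robot touches nothing.
It fails at once if more than one shim is moved over 12 mm (distance of each of shim_nl, shim_nr from where it was at the start of the episode above 0.012 m or distance of each of shim_fl, shim_nl from where it was at the start of the episode above 0.012 m or distance of each of shim_fl, shim_nr from where it was at the start of the episode above 0.012 m or distance of each of shim_fl, shim_fr from where it was at the start of the episode above 0.012 m or distance of each of shim_fr, shim_nl from where it was at the start of the episode above 0.012 m or distance of each of shim_fr, shim_nr from where it was at the start of the episode above 0.012 m).
It fails at once if a shim is lifted or tipped off the bench (height (world z) of any of shim_nl, shim_nr, shim_fl, shim_fr above 0.012 m or angle between any of shim_nl, shim_nr, shim_fl, shim_fr's own z axis and vertical above 0.5 rad).
It fails at once if the slab is lifted, tipped beyond its rocking or shoved more than 20 mm (angle between slab's own z axis and vertical above 0.09 rad or height (world z) of slab above 0.018 m or distance of slab from where it was at the start of the episode above 0.02 m).
It fails at once if a thing standing around is moved more than 20 mm (distance of any of cup, tape_roll, bead_tub from where it was at the start of the episode above 0.02 m).
It also fails if it takes over 72 s, if anything falls off the work surface, if the arm or the gripper's body presses on something with over 40 N, if the wrist force passes 120 N, or if a joint passes its speed limit or range.

ROBOT

A 6-joint arm with a two-finger parallel gripper is mounted at the origin on the work surface. World frame = base frame: x ahead of the robot, y to its left, z up, the work surface at z = 0. Lengths are in m, angles in degrees, forces in N, time in s.
With the tool pointing down it reaches from about 0.375 to 0.75 m from the base axis. Payload 9 kg.
Tool frame: the origin (TCP) lies where the fingers leave the gripper's body, on its centre line; the fingertips stand 73 mm ahead of it and the grasp point (between the pads) lies 54 mm ahead of it (robot.tip_reach is the distance from the TCP to the fingertips, in m); z points along the fingers, y is the line along which they close (so a half turn about z gives the same grasp; the last joint's range is limited). The gripper opens to 85 mm and grips with 20 to 120 N. Pads are 22 mm wide; open, the fingers measure 114 mm over their backs; the gripper's body (76 mm by 85 mm) begins 54 mm behind the grasp point. The pads swing forward as they close: fully open they stand 13 mm farther back than shut.
Start: joints at [-87.76, 5.964, 5.575, 89.605, 0, 77.527], TCP at [0.152, -0.58, 0.304] pointing down, gripper open.
Joint ranges: [-171.21, 171.21], [-48.23, 106.86], [-62.78, 66.21], [-105.2, 120.99], [-86.42, 89.51], [-180, 180]. Speed limits (degrees/s): [127.2, 127.2, 147.25, 180, 180, 180].

INTERFACE

Orientations are given as [roll, pitch, yaw] about the fixed x, y, z axes, in that order (R = Rz(yaw) Ry(pitch) Rx(roll)).
In Python, from plant import robot gives the robot as it stands. Calls block until the motion is done:
- robot.move_pose(position, orientation): joint-space move of the TCP to a pose.
- robot.line_to(position, vel=0.15, rotation=None, guard=None): straight line of the TCP; rotation=None keeps the orientation; vel is the mean speed in m/s. With guard (N) it stops when the force on the tool has changed by that much, and returns True; else False.
- robot.goto_joints(angles): joint-space move.
- robot.set_gripper(opening): finger opening in m; the grip force is fixed at half the most; returns when the fingers have stopped.
- robot.pause(seconds).
- robot.ik(position, orientation): joint angles nearest the present ones, or None.
- robot.observe(): the state.
- robot.grab_frame(name): name is "scene" or "top" or "wrist"; returns the picture (384x512x3 uint8, blue, green, red); there is no depth.
- robot.get_calibration(name): a dict with "vertical_fov" (degrees; the focal length in pixels is half the picture's height over the tangent of half this angle, whatever the lens; pixels are square), "cx", "cy" (the principal point, pixels), "k1" (the pictures are not rectified: a ray, as slopes to the right and down, at radius r is drawn at 1 + k1 r^2 times it, then the intrinsics apply), "rvec" (rotation vector, rad) and "tvec" (3), from world to camera coordinates, as OpenCV has them. Camera axes: x right, y down, z forward; pixel columns grow to the right and rows downward; lengths in m; the calibration is good to about 2 mm. A picture is of the moment at which its call begins: read the wrist's pose just before it. get_calibration takes no time and is no camera call; for the wrist camera it gives the pose at the moment of the call.
A pose or a line that the arm cannot do raises robot.IKError and nothing moves.
- robot.job_done(): hands the job in; it is judged then, once.
The state is a dict: "time": time; "q": joint angles; "qvel": joint speeds; "joint_torque": joint torques, N m; "tool_pos": TCP position; "tcp_rot": TCP orientation; "ft_force": force on the tool from outside, world axes, zero at the start; "torque": the same for the moment, N m; "gripper_width": finger opening in m; "gripper_force": force on a finger pad.
Only numpy, scipy, OpenCV 4.12 (cv2) and the standard library are available. Lean on these libraries where they do the work, as an engineer would, in place of code of your own. Each camera call takes 0.05 s, during which the arm holds its last target. There are 200 camera calls.

## Working session

There is one attempt and no reset: what is moved stays moved. The work goes in short steps, each a Python script; the robot and the scene stay as the last script left them, time stands still between calls to the robot, and variables do not carry over. Pictures are saved under pics/ and viewed, at most 10 in all, crops included, and the job is handed in when it is done.

```bash
mkdir -p pics; ls; python3 - <<'E'
from plant import robot
import cv2
for n in("top","scene"):
    im=robot.grab_frame(n); cv2.imwrite(f"pics/{n}0.png",cv2.resize(im,(800,600),interpolation=cv2.INTER_CUBIC) if n=="top" else im)
    print(n,robot.get_calibration(n))
o=robot.observe();print(o["tool_pos"],o["tcp_rot"],o["time"],robot.tip_reach)
E
```

```text
pics
top {'vertical_fov': 43.786123797802475, 'cx': 247.87094154051502, 'cy': 193.2140580120919, 'k1': -0.01738355659140293, 'rvec': array([ 2.18538645, -2.02235073,  0.21918288]), 'tvec': array([-0.04288311,  0.52153488,  1.2690209 ])}
scene {'vertical_fov': 46.78092258161151, 'cx': 255.89156556580716, 'cy': 190.79995767360174, 'k1': -0.03328075000758686, 'rvec': array([ 1.19463673,  2.13871006, -1.09615859]), 'tvec': array([ 0.27972412, -0.20633515,  1.78558765])}
[ 0.15238008 -0.58010521  0.30319402] [-1.79932095e+02 -1.27846395e-02  1.47139532e+01] 0.1 0.0726
```

View pics/top0.png

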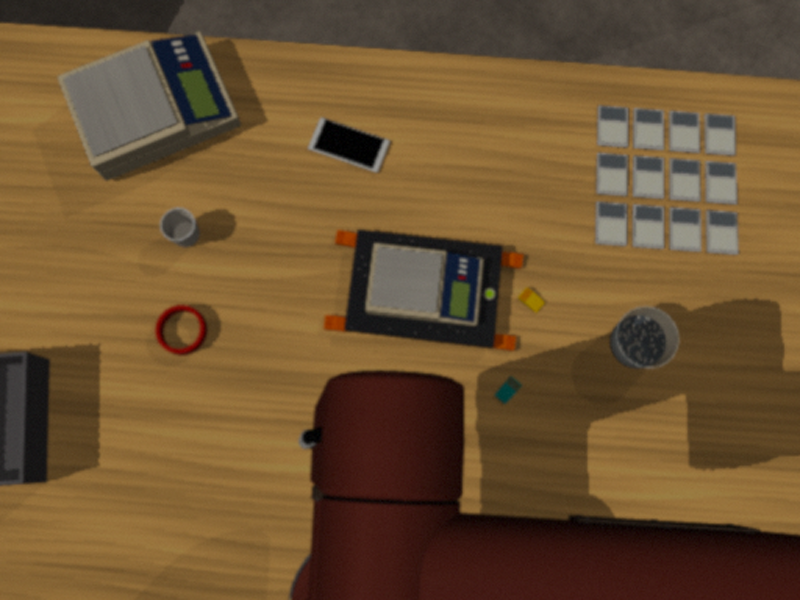

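View pics/scene0.png

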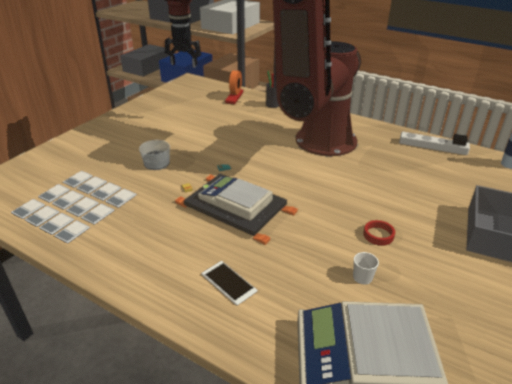

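The top view shows the slab at about (425,290) with four orange shims at (346,238), (512,260), (335,323) and (505,342). A yellow look-alike lies at (532,299) and a turquoise one at (508,390), and both are to be left alone. Next is a close crop.

```bash
python3 - <<'E'
import cv2
from plant import robot
im=robot.grab_frame("top")
c=im[140:230,204:354]
cv2.imwrite("pics/crop1.png",cv2.resize(c,None,fx=5.3333,fy=5.3333,interpolation=cv2.INTER_CUBIC))
E
```

```text
(no output)
```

View pics/crop1.png

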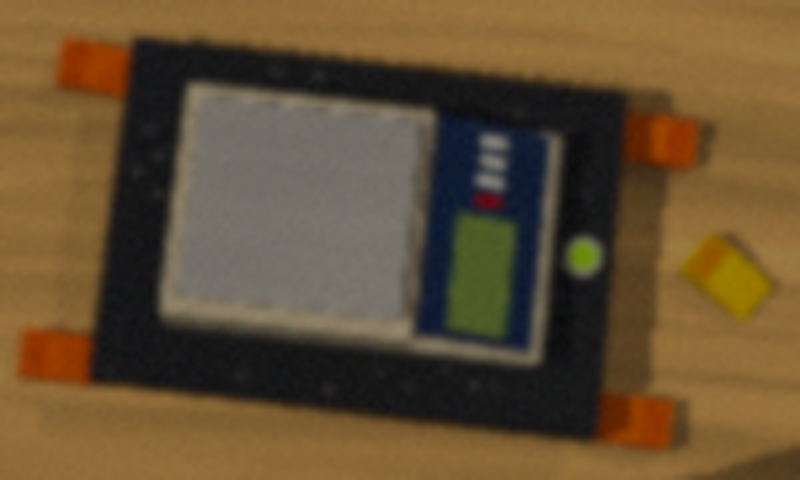

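Crop: the slab's top corners are fl (134,40), fr (625,95), nr (597,438) and nl (92,381). The middles of the shims' outer ends are fl (60,64), fr (697,141), nr (671,422) and nl (22,355). The yellow look-alike at (728,277) stands off the slab.

```bash
cat > h.py <<'E'
import numpy as np, cv2
from plant import robot
def ray(name,uv,z,cal=None,h=384):
    c=cal or robot.get_calibration(name)
    f=h/2/np.tan(np.radians(c["vertical_fov"]/2))
    K=np.array([[f,0,c["cx"]],[0,f,c["cy"]],[0,0,1.]])
    p=cv2.undistortPoints(np.array(uv,float).reshape(-1,1,2),K,np.array([c["k1"],0,0,0,0]))[:,0]
    R=cv2.Rodrigues(np.array(c["rvec"]))[0]; C=-R.T@np.array(c["tvec"])
    d=np.c_[p,np.ones(len(p))]@R
    return C+d*((z-C[2])/d[:,2])[:,None],C
def proj(name,P,cal=None,h=384):
    c=cal or robot.get_calibration(name)
    f=h/2/np.tan(np.radians(c["vertical_fov"]/2))
    K=np.array([[f,0,c["cx"]],[0,f,c["cy"]],[0,0,1.]])
    return cv2.projectPoints(np.array(P,float),np.array(c["rvec"]),np.array(c["tvec"]),K,np.array([c["k1"],0,0,0,0]))[0][:,0]
E
python3 - <<'E'
from h import *
np.set_printoptions(precision=4,suppress=True)
cv=lambda a:(np.array(a)+.5)/5.33333-.5+[204,140]
P,C=ray("top",cv([(134,40),(625,95),(597,438),(92,381)]),.032); print(C);print(P)
n=np.linalg.norm
print("sizes",n(P[0]-P[1]),n(P[3]-P[2]),n(P[0]-P[3]),n(P[1]-P[2]))
c=P.mean(0)
ey=P[0]+P[3]-P[1]-P[2]; yaw=np.arctan2(-ey[0],ey[1]); ex=P[0]+P[1]-P[2]-P[3]; print(c,yaw,np.arctan2(ex[1],ex[0]))
yaw=(yaw+np.arctan2(ex[1],ex[0]))/2
R=np.array([[np.cos(yaw),-np.sin(yaw)],[np.sin(yaw),np.cos(yaw)]])
E,_=ray("top",cv([(60,64),(697,141),(671,422),(22,355)]),.012)
print(E); print((E-c)[:,:2]@R)
print(n(E[:,:2],axis=1))
E
```

```text
[ 0.2423 -0.0221  1.3509]
[[ 0.66    0.0636  0.032 ]
 [ 0.6498 -0.2028  0.032 ]
 [ 0.462  -0.1966  0.032 ]
 [ 0.4717  0.0695  0.032 ]]
sizes 0.2666158926518177 0.2662801572467969 0.18844019805523513 0.18788722472219987
[ 0.5609 -0.0666  0.032 ] -0.037482358759305716 -0.0324162984148274
[[ 0.6495  0.1042  0.012 ]
 [ 0.633  -0.2459  0.012 ]
 [ 0.477  -0.2381  0.012 ]
 [ 0.4863  0.1095  0.012 ]]
[[ 0.0826  0.1737]
 [ 0.0783 -0.1767]
 [-0.0779 -0.1744]
 [-0.0807  0.1733]]
[0.6578 0.679  0.5331 0.4985]
```

```bash
cat >> h.py <<'E'
c0=np.array([.5609,-.0666]); yaw0=-.035
R0=np.array([[np.cos(yaw0),-np.sin(yaw0)],[np.sin(yaw0),np.cos(yaw0)]])
W=lambda x,y: c0+R0@np.array([x,y])
COR={"nr":(-.064,-.12),"fr":(.064,-.12),"fl":(.064,.12),"nl":(-.064,.12)}
def ori():
    best=None
    for y in(90,-90):
        o=[180,0,y+np.degrees(yaw0)]; q=robot.ik([*W(0,0),.2],o)
        if q is not None and (best is None or abs(q[5])<abs(best[0])): best=(q[5],o)
    return best[1]
def press(k,o,N=9):
    p=W(*COR[k])
    robot.move_pose([*p,.165],o)
    robot.line_to([*p,.125],vel=.08)
    f0=robot.observe()["ft_force"][2]
    a=robot.line_to([*p,.09],vel=.02,guard=2); z1=robot.observe()["tool_pos"][2]
    b=robot.line_to([*p,z1-.009],vel=.01,guard=N-2)
    robot.pause(.3); s=robot.observe(); z2=s["tool_pos"][2]
    print(k,a,b,"z1 %.4f z2 %.4f d %.4f F %.1f t %.1f"%(z1,z2,z1-z2,s["ft_force"][2]-f0,s["time"]),flush=True)
    robot.line_to([*p,.165],vel=.12)
    return z1-z2
E
python3 - <<'E'
from h import *
o=ori(); print(o); robot.set_gripper(0)
for k in("nr","fr"):
    if press(k,o)>.0025: print("soft",k);break
E
```

```text
[180, 0, np.float64(87.99464771704211)]
nr True True z1 0.1030 z2 0.1004 d 0.0026 F 6.5 t 5.4
soft nr
```

nr gave 2.6 mm after a 2 N touch, and the tip ended at 27.8 mm. I'll compare it with another corner to be sure.

```bash
python3 - <<'E'
from h import *
o=ori()
for k in("fr","nl"): press(k,o)
press("nr",o,12)
E
```

```text
fr True True z1 0.1049 z2 0.1049 d 0.0000 F 5.0 t 8.9
nl True True z1 0.1048 z2 0.1048 d -0.0000 F 4.5 t 12.9
nr True True z1 0.1030 z2 0.1004 d 0.0026 F 6.6 t 17.0
```

nr is the rocking corner: it goes down 4.5 mm in total, while fr and nl do not yield. Now a close look at its shim.

```bash
python3 - <<'E'
from h import *
np.set_printoptions(precision=1,suppress=True)
o=ori()
robot.move_pose([*W(-.078,-.215),.25],o)
cal=robot.get_calibration("wrist"); im=robot.grab_frame("wrist")
import pickle; pickle.dump(cal,open("wcal.pkl","wb"))
cv2.imwrite("pics/w1.png",cv2.resize(im,(800,600),interpolation=cv2.INTER_CUBIC))
print(robot.observe()["time"],proj("wrist",[[*W(-.078,-.1744),.012],[*W(-.095,-.135),.032],[*W(-.06,-.135),.032]],cal)*1.5625)
E
```

```text
18.3167 [[401.3 202.4]
 [369.  132.4]
 [435.4 132.3]]
```

View pics/w1.png

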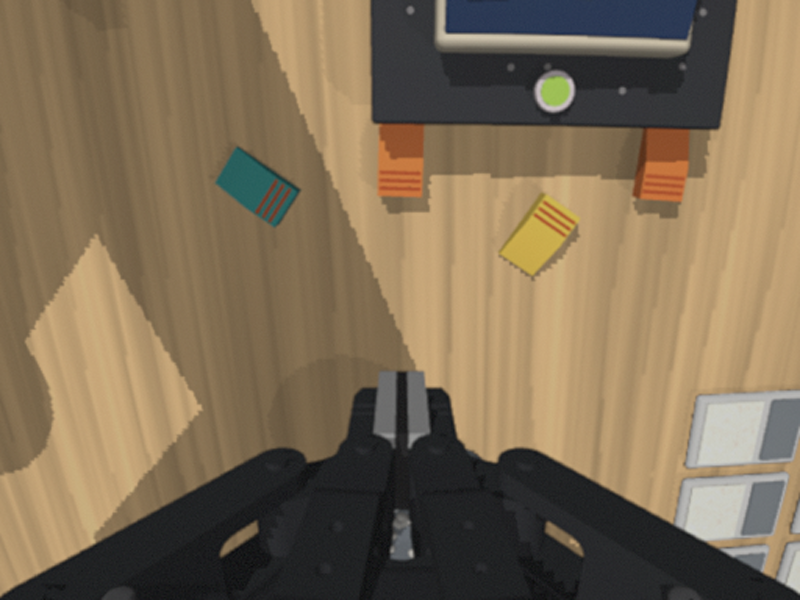

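The wrist view shows the nr shim's end running from (379,196) to (423,196). The slab's right edge runs from the near corner (373,122) to the far corner (720,128). The yellow block at (540,235) and the turquoise one at (258,187) are clear of the push lane.

```bash
python3 - <<'E'
from h import *; import pickle
np.set_printoptions(precision=4,suppress=True)
cal=pickle.load(open("wcal.pkl","rb"))
cv=lambda a:(np.array(a)+.5)/1.5625-.5
E,_=ray("wrist",cv([(379,196),(423,196),(637,200),(683,202)]),.012,cal)
S,C=ray("wrist",cv([(373,122),(720,128)]),.032,cal)
print(C,"\n",E,"\n",S, np.linalg.norm(S[0]-S[1]),np.linalg.norm(E[0]-E[1]))
d=S[1]-S[0]; print("edge yaw",np.arctan2(d[1],d[0])); yaw=np.arctan2(d[1],d[0])
u=d[:2]/np.linalg.norm(d[:2]); nrm=np.array([-u[1],u[0]])
print("protrusion",(S[0]-E)[:,:2]@nrm,"along from near corner",(E-S[0])[:,:2]@u)
E
```

```text
[ 0.4784 -0.1999  0.3171] 
 [[ 0.4638 -0.2338  0.012 ]
 [ 0.4895 -0.2347  0.012 ]
 [ 0.6161 -0.2407  0.012 ]
 [ 0.6444 -0.2425  0.012 ]] 
 [[ 0.4635 -0.1929  0.032 ]
 [ 0.65   -0.2001  0.032 ]] 0.18670540949407605 0.025625843230694473
edge yaw -0.03887330245398913
protrusion [0.0409 0.0408 0.0418 0.0425] along from near corner [0.002  0.0276 0.1544 0.1828]
```

```bash
python3 - <<'E'
from h import *
np.set_printoptions(precision=4,suppress=True)
o=ori(); yaw=-.037
u=np.array([np.cos(yaw),np.sin(yaw)]); n=np.array([-u[1],u[0]])
E=np.array([.4767,-.236])
t=E+u*.035            # beside the shim, on the bare edge
a=t+n*.005
robot.line_to([*a,.20],vel=.15); robot.line_to([*a,.093],vel=.1)
g=robot.line_to([*(a+n*.035),.093],vel=.015,guard=1.5)
s=robot.observe(); p=s["tool_pos"][:2]; print("touch",g,p,s["ft_force"],s["time"])
assert g
flush=p@n; print("finger-to-edge offset", flush-(np.array([.4635,-.195])@n))
robot.line_to([*(p-n*.005),.093],vel=.05); robot.line_to([*(p-n*.005),.13],vel=.12)
b=E+n*(-.03); robot.line_to([*b,.13],vel=.15); robot.line_to([*b,.0775],vel=.1)
e=E+n*(flush-.0015-E@n)
g=robot.line_to([*e,.0775],vel=.03,guard=25); robot.pause(.2)
s=robot.observe(); print("push",g,s["tool_pos"],(e-s["tool_pos"][:2])@n,s["ft_force"],s["time"])
robot.line_to([*(e-n*.03),.0775],vel=.1); robot.line_to([*(e-n*.03),.25],vel=.2)
cal=robot.get_calibration("wrist"); im=robot.grab_frame("wrist")
cv2.imwrite("pics/w2.png",cv2.resize(im,(800,600),interpolation=cv2.INTER_CUBIC)); print(robot.observe()["time"])
E
```

```text
touch True [ 0.5127 -0.2081] [ 0.4315 -2.7798  1.4479] 21.7083
finger-to-edge offset -0.011258987689098526
push False [ 0.4777 -0.2084  0.0775] 6.940623343519898e-05 [-0.1803  0.8269  0.6086] 25.9583
27.475
```

View pics/w2.png

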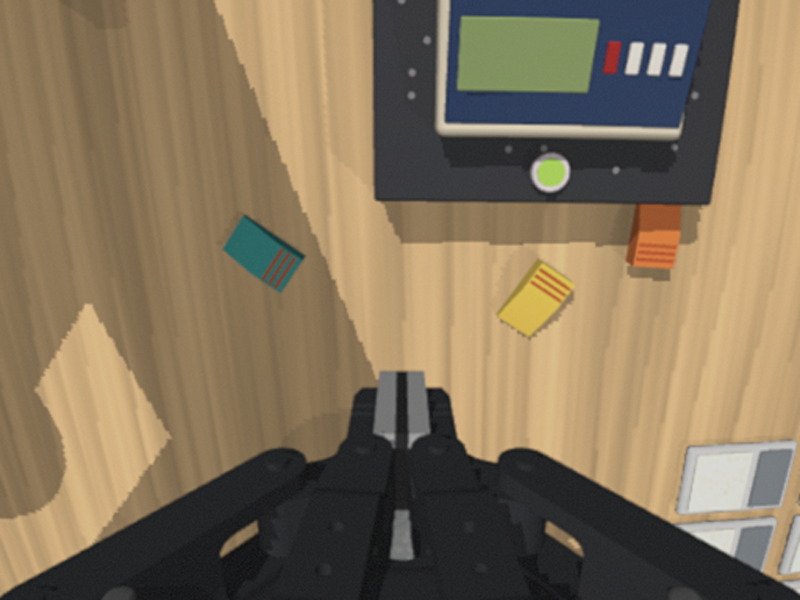

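The nr shim has gone fully in at (400,200), and the slab and look-alikes have not moved. Now I press nr again.

```bash
python3 - <<'E'
from h import *
o=ori(); press("nr",o,14)
E
```

```text
nr True True z1 0.1047 z2 0.1047 d 0.0000 F 5.7 t 30.3
```

```bash
python3 - <<'E'
from h import *
o=ori(); press("nr",o,22)
p=W(-.08,-.2); robot.line_to([*p,.25],vel=.15); robot.pause(.3)
im=robot.grab_frame("top"); cv2.imwrite("pics/t2.png",cv2.resize(im[140:230,204:354],None,fx=5.3333,fy=5.3333,interpolation=cv2.INTER_CUBIC))
im=robot.grab_frame("scene"); cv2.imwrite("pics/s2.png",cv2.resize(im[150:260,140:330],None,fx=4,fy=4,interpolation=cv2.INTER_CUBIC))
E
```

```text
nr True True z1 0.1047 z2 0.1047 d -0.0000 F 5.8 t 33.5
```

View pics/s2.png

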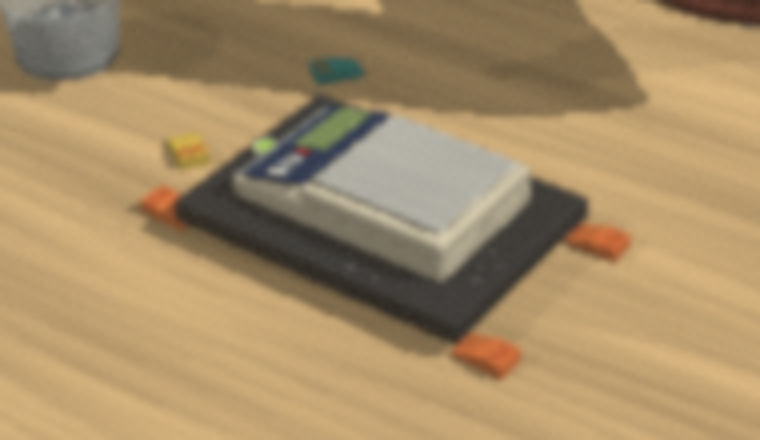

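The scene view shows the slab level. The fr shim (160,205), fl shim (487,355) and nl shim (600,240) are still in place, and the nr shim is out of sight under its corner. Handing in.

```bash
python3 -c "
from plant import robot
print(robot.job_done())"
```

```text
the job is handed in; nothing more can be done
None
```

The near right corner was the one that rocked (about 4.5 mm); its orange shim is now pushed in to about 1.5 mm short of flush by finger position. A repeat press at about 5.8 N (6.5 N the first time) showed no give, and the job is handed in, though no verdict came back and I did not press the far left corner.

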